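# Zero the squareness gauge and hold a specimen block in it

### The arm

A 6-joint arm with a two-finger parallel gripper is mounted at the origin on a cart in front of the work surface, level with it; the furniture and walls round the work are solid. World frame = base frame: x ahead of the robot, y to its left, z up, the work surface at z = 0. Lengths are in mm, angles in rad, forces in N, time in s.
With the tool pointing down it reaches from about 350 to 775 mm from the base axis. Payload 7.3 kg.
Tool frame: the origin (TCP) lies on the mounting face of the last link; the fingertips stand 178 mm ahead of it and the grasp point (between the pads) lies 159 mm ahead of it (bot.grip_point_offset is the distance from the TCP to the grasp point, in mm); x points along the fingers, y is the direction in which the jaws open and shut, and the axes are right-handed (so a half turn about x gives the same grasp; the last joint's range is limited). The gripper opens to 92 mm and grips with 3 to 60 N. Pads are 19 mm wide; open, the fingers measure 130 mm over their backs; the gripper's body (75 mm by 190 mm) begins 47 mm behind the grasp point.
Start: joints at [-1.271, 0.342, 1.524, -0, 1.275, -0.146], TCP at [226.389, -473.683, 404.741] pointing down, gripper open.
Joint ranges: [-2.53, 2.53], [-0.77, 2.02], [0.04, 2.7], [-1, 4.14], [0.28, 2.66], [-3.11, 3.11]. Speed limits (rad/s): [2.57, 2.57, 3.14, 3.14, 3.14, 3.14].

### API

Orientations are given as [roll, pitch, yaw] about the fixed x, y, z axes, in that order (R = Rz(yaw) Ry(pitch) Rx(roll)).
In Python, from plant import bot gives the robot as it stands.
- The arm moves only by the tool arm_command, never from a script. Its argument "moves" is a list of rows, each a list of 5 numbers: the shift along the tool's x, y, z in cm, then the turn about the tool's x in degrees, then the opening, from 0 (shut) to 1 (fully open). A call has 1 to 10 rows; each row is the pose to reach, as a shift and turn from the pose measured when the call began, along the tool's axes at that moment; what a row does not reach only later rows make up. A row lasts 1/10 s, in which the tool goes at most 50 mm and 8.59 degrees, less where a joint would pass 70% of its speed; a pose out of reach is approached as far as the arm can. A call with a gripper value outside its range is refused whole. The fingers move at their own pace and stop on an object; the grip force is fixed at half the most. Time passes only in rows, so rows that repeat a pose let the fingers close. It gives the time, the measured TCP pose, the force and the opening at its end, in the units of the state.
- bot.get_obs(): the state, without advancing time (a new reading comes with each control period).
- bot.capture(name): name is "scene" or "top" or "wrist"; returns a dict with "frame" (400x640x3 uint8, blue, green, red), "K" (3x3 intrinsics, pixels), "origin" and "orientation" of the camera in the world; the wrist camera has in their place "T_tool_cam" (4x4, takes a point from camera to tool coordinates, whose origin is the TCP and whose axes are the tool frame's). Camera axes: x right, y down, z forward; pixel columns grow to the right and rows downward; lengths in mm; the calibration is good to about 2 mm. A picture is of the moment at which its call begins: read the wrist's pose just before it. There is no depth.
- bot.close_job(): hands the job in, once; it reports no verdict.
The state is a dict: "time": time; "joint_positions": joint angles; "dq": joint speeds; "tau": joint torques, N m; "tool_pos": TCP position; "tcp_rot": TCP orientation; "contact_force": force on the tool from outside, world axes, zero at the start; "moment": the same for the moment, N m; "grip_width": finger opening in mm.
Only numpy, scipy, OpenCV 4.12 (cv2) and the standard library are available. Lean on these libraries where they do the work, as an engineer would, in place of code of your own. Each camera call takes 0.05 s, during which the arm holds its last target.

### The job

Check the resin block's sawn end on the squareness gauge. With the probe untouched, press and let up these readout keys one at a time: the round one (wakes it), the square one beside the wide bar (selects this probe), the wide bar (zeroes it); leave the other square key and the things round about alone. Then set the block on the gauge's bed, sawn end to the fence and centred on the probe, and with one firm push, forwards and down together, press it flat on the bed and flush against the fence; finish while still holding it pressed there for the reading.

Things in the scene. Friction and masses are not known exactly. Their poses are not given: they have to be found in the camera images.
- readout: White console fixed to the bench, left or right of the gauge: 110 deep (x), 170 wide (y) mm, origin under its centre. Key deck in front, 28 mm above the bench; display housing behind it (x 9 to 55 mm), 60 mm high. Four grey keys in a row at x = -26 mm, 8 mm proud: from its left round (y 60), square (21), square (-17), wide bar (-61 mm).
- key_round_top (a point): Centre of the top of the round key (19 mm across). The 4 keys: 36 mm above the bench, spring-loaded, travel 5 mm down; they start to move at about 1.2 N, bottom at about 4.2 N.
- key_square_b_top (a point): Centre of the top of the square key (17 x 17 mm) next to the wide bar: the one to press second.
- key_bar_top (a point): Centre of the top of the wide bar key (17 mm by 34 mm along the row): the one to press third.
- key_round (a joint): Round key: 0 up, 0.005 m fully down.
- key_square_a (a joint): The other square key (next to the round one), to be left alone: 0 up, 0.005 m down.
- key_square_b (a joint): Square key next to the bar: 0 up, 0.005 m down.
- key_bar (a joint): Wide bar key: 0 up, 0.005 m down.
- gauge_bed: Flat aluminium bed of the gauge, fixed: 188 mm long (x from -84 to +104 mm), 126 mm wide (y), open in front and at the sides. Origin 20 mm above the bench; its top face is 10 mm above that, 30 mm above the bench. Its x axis points at the fence, away from the robot, turned by up to 0.25.
- gauge_fence: Steel fence across the bed: 76 mm wide (y), 30 mm high. Origin at the foot of the middle of its upright front face, on the bed's top, 30 mm above the bench; x points into the fence, away from the robot, so things in front of it have negative x.
- probe (a joint): Spring probe, a thin rod that sticks out over the fence's top along its x: 0 free, grows as it is pushed in, stop at 0.010 m; about 0.006 m when a flat end meets the fence. Spring force 1.2 N when free, 2.4 N at 0.006.
- probe_tip (a point): Tip of the probe, 40 mm above the bed and, when free, 6 mm in front of the fence face, at the fence's middle.
- block_center (a point): Centre (half-way up) of the loose resin block: 80 long (x), 40 wide (y), 52 high (mm), about 0.19 kg. +x end: flat sawn end with a round grey specimen, at the start turned from the robot within 0.4 rad; -x end: upright corners rounded 12 mm. Long sides flat. On the bed its centre is 56 mm above the bench; seated, 40 mm in front of the fence face.
- block_sawn_end (a point): Middle of the block's sawn end face, 40 mm ahead of its centre along its x.
- specimen_block: The same block; origin in the middle of its underside, axes as above.
- tip_box: Bystander, loose: open box of pipette tips, 93 x 122 x 74 mm, origin under its centre.
- stain_jar: Bystander, loose: small glass jar with a screw cap, 50 mm square, 104 mm high, origin under its centre.
- slide_tray: Bystander, loose: small card tray, 62 x 84 x 20 mm, origin under its centre.

How it is judged:
By the outcome, as a careful person would: the job done as asked, in the order asked, and still so for the second after the job is handed in, while the arm keeps its last pose, push and grip.
It also fails if it takes over 61 s, if anything falls off the work surface, if the arm or the gripper's body presses on something with over 40 N, if the wrist force passes 120 N, or if a joint passes its speed limit or range.

## Working session

There is one attempt and no reset: what is moved stays moved. The work goes in short steps, Python scripts to look and compute and a tool call to move; the robot and the scene stay as the last step left them, time stands still between calls to the robot, and variables do not carry over. Pictures are saved under pics/ and viewed, and the job is handed in when it is done.

Besides the shell and the picture viewer there is one more tool, called after "Request:" as a command line: name --pt "numbers of a row" for each row, then --argument value for the rest. arm_command: Moves the arm, as the interface text tells. Its arguments: {"type":"object","properties":{"moves":{"type":"array"}},"required":["moves"]}

```bash
ls; mkdir -p pics
python3 - <<'E'
from plant import bot
import cv2
print(bot.get_obs())
for n in ["scene","top","wrist"]:
    c=bot.capture(n); cv2.imwrite(f"pics/{n}0.png",c["frame"])
    print(n,{k:v for k,v in c.items() if k!="frame"})
E
```

```text
pics
{'time': 0.0, 'joint_positions': array([-1.27098095e+00,  3.42747990e-01,  1.52500337e+00, -1.44657153e-05,
        1.27541301e+00, -1.46009444e-01]), 'dq': array([ 2.10225702e-04, -4.33487793e-04, -1.30875585e-04,  7.60259653e-05,
       -1.08139667e-03, -7.57701874e-04]), 'tau': array([ 2.28540257e-04, -4.31238806e+01, -2.44224054e+01,  7.14641903e-02,
        5.59209217e-02, -1.12423395e-04]), 'tool_pos': array([ 226.35647156, -473.55274671,  404.03639997]), 'tcp_rot': array([-1.70800509,  1.56922454,  1.87941661]), 'contact_force': array([-0.67287242, -0.30995498, -1.06323636]), 'moment': array([0.03083815, 0.01093964, 0.01536718]), 'grip_width': 91.81095376370205}
scene {'K': array([[456.50956828,   0.        , 319.77842363],
       [  0.        , 456.50956828, 203.27460535],
       [  0.        ,   0.        ,   1.        ]]), 'origin': array([-375.30889835,  555.9477003 ,  931.32129954]), 'orientation': array([-2.22460631,  0.00229665, -2.15571862])}
top {'K': array([[520.06801925,   0.        , 317.83961582],
       [  0.        , 520.06801925, 197.75820301],
       [  0.        ,   0.        ,   1.        ]]), 'origin': array([ 286.08618155,  -33.93139723, 1554.27530836]), 'orientation': array([-2.96573503, -0.00760824, -1.55524391])}
wrist {'K': array([[353.00933395,   0.        , 317.93195845],
       [  0.        , 353.00933395, 198.14533327],
       [  0.        ,   0.        ,   1.        ]]), 'T_tool_cam': array([[-2.38947819e-04, -2.95407562e-01,  9.55371297e-01,
         1.88091272e+01],
       [ 9.99999839e-01,  4.20851111e-04,  3.80240000e-04,
        -9.87736119e-01],
       [-5.14394843e-04,  9.55371234e-01,  2.95407414e-01,
        -7.91235017e+01],
       [ 0.00000000e+00,  0.00000000e+00,  0.00000000e+00,
         1.00000000e+00]])}
```

View pics/scene0.png

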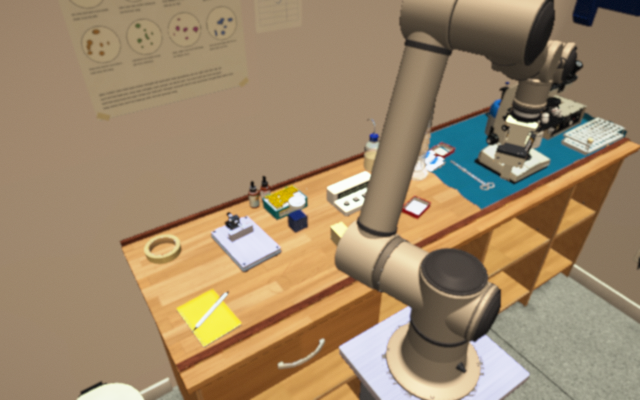

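View pics/top0.png

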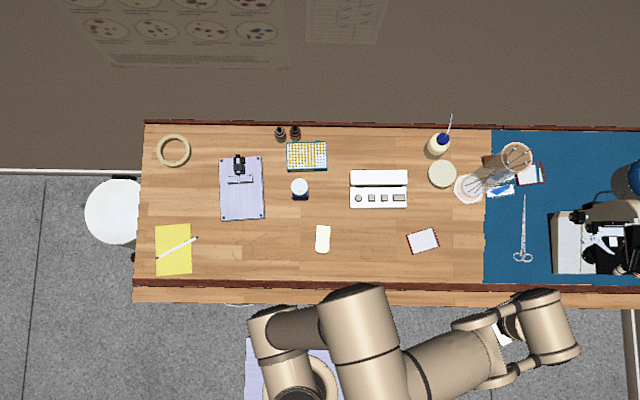

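View pics/wrist0.png

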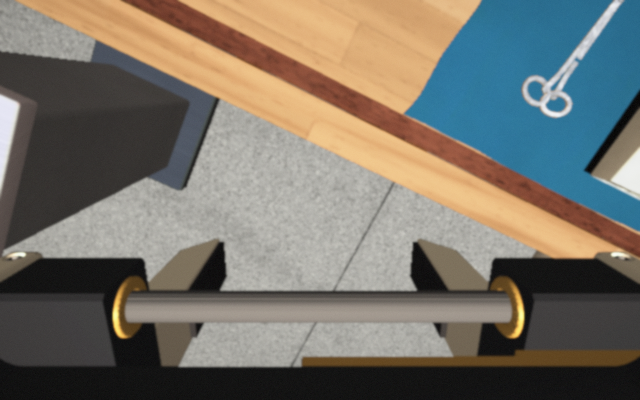

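```bash
cat > h.py <<'E'
from plant import bot
import numpy as np, cv2
from scipy.spatial.transform import Rotation as R
def cam(n):
    o=bot.get_obs(); c=bot.capture(n)
    if n=="wrist":
        T=np.eye(4);T[:3,:3]=R.from_euler('xyz',o["tcp_rot"]).as_matrix();T[:3,3]=o["tool_pos"]
        T=T@c["T_tool_cam"]
    else:
        T=np.eye(4);T[:3,:3]=R.from_euler('xyz',c["orientation"]).as_matrix();T[:3,3]=c["origin"]
    return c["frame"],c["K"],T
def ray(K,T,u,v,z):
    d=T[:3,:3]@np.linalg.inv(K)@[u,v,1]; p=T[:3,3]; return p+d*(z-p[2])/d[2]
def proj(K,T,P):
    q=T[:3,:3].T@(np.asarray(P)-T[:3,3]); q=K@q; return q[:2]/q[2]
def crop(f,x0,y0,x1,y1,s,name):
    cv2.imwrite("pics/"+name,cv2.resize(f[y0:y1,x0:x1],None,fx=s,fy=s,interpolation=cv2.INTER_CUBIC))
def tool():
    o=bot.get_obs(); return o,R.from_euler('xyz',o["tcp_rot"]).as_matrix()
E
python3 - <<'E'
from h import *
f,K,T=cam("top")
np.savez("top.npz",f=f,K=K,T=T)
crop(f,210,140,310,220,8,"topg.png")
crop(f,300,160,420,260,6,"topr.png")
o,M=tool();print(M)
E
```

```text
[[-2.84921764e-04  4.31155924e-01 -9.02277390e-01]
 [ 8.46292751e-04 -9.02276999e-01 -4.31156004e-01]
 [-9.99999601e-01 -8.86436544e-04 -1.07805778e-04]]
```

View pics/topg.png

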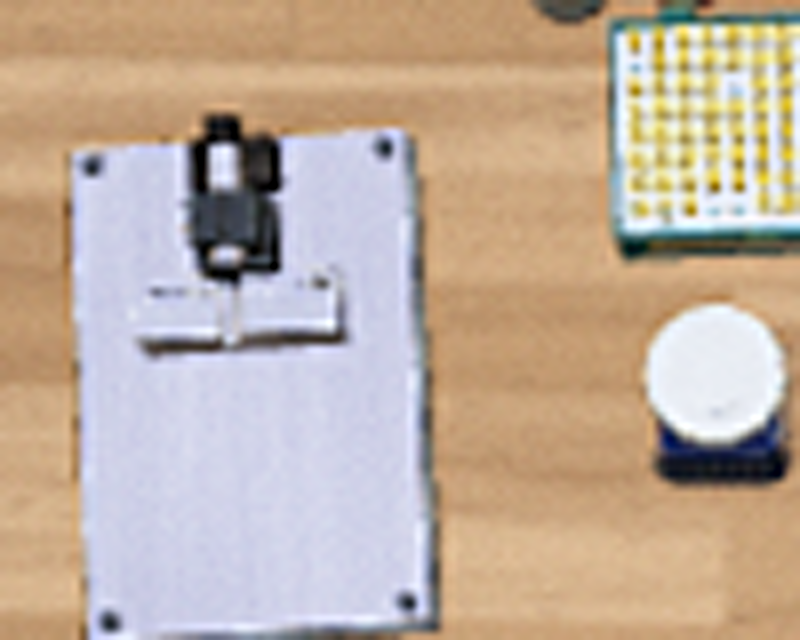

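View pics/topr.png

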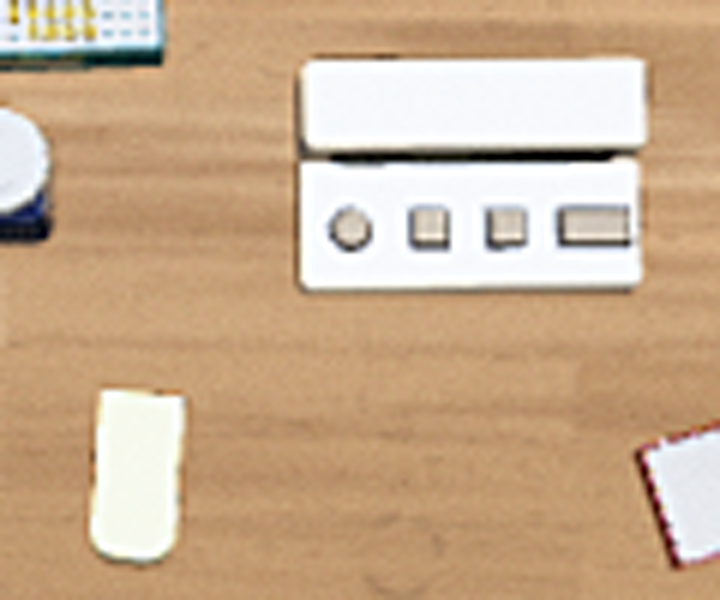

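Run:
```python
from h import *
d=np.load("top.npz");K,T=d["K"],d["T"]
def g(x,y,x0,y0,s,z): return ray(K,T,(x+.5)/s-.5+x0,(y+.5)/s-.5+y0,z)[:2].round(1)
for n,x,y in [("round",351,227),("a",430,226),("b",507,225),("bar",595,224)]: print(n,g(x,y,300,160,6,36))
for x,y in [(104,391),(185,397),(95,540),(178,540),(133,560),(145,394)]: print("blk",g(x,y,300,160,6,52))
for x,y in [(300,290),(638,290),(303,62),(645,62)]: print("ro",g(x,y,300,160,6,28 if y>200 else 60))
for x,y in [(72,150),(411,128),(437,628),(90,638)]: print("bed",g(x,y,210,140,8,30))
for x,y in [(138,340),(338,330),(335,270)]: print("fence",g(x,y,210,140,8,60))
print("jar",g(715,375,210,140,8,104))
```

```text
round [ 559.1 -160.7]
a [ 560.2 -199.8]
b [ 561.4 -237.9]
bar [ 562.6 -281.5]
blk [473.5 -39.8]
blk [471.2 -79. ]
blk [401.3 -36.6]
blk [402.  -76.5]
blk [392.1 -55. ]
blk [472.3 -59.6]
ro [ 528.4 -136.1]
ro [ 531.2 -303.7]
ro [ 636.7 -134.9]
ro [ 639.6 -303.1]
bed [672.7 259.7]
bed [683.5 132.4]
bed [493.5 116.2]
bed [487.7 244. ]
fence [594.  226.2]
fence [599.  153.2]
fence [621.4 155.2]
jar [575.7  13.3]
```

```bash
cat >> h.py <<'E'
def go(x,y,z,jaw):
    "tip/tool xy, TCP z, jaw axis world angle -> shift cm, turn deg"
    o,M=tool(); s=M.T@(np.array([x,y,z])-o["tool_pos"])/10
    a=np.arctan2(M[1,1],M[0,1]); t=np.degrees((a-jaw+np.pi)%(2*np.pi)-np.pi)
    print("t",o["time"],"pos",o["tool_pos"].round(1),"jaw",a.round(4),"F",o["contact_force"].round(2),"w",round(o["grip_width"],1),"axis",M[:,0].round(4))
    print("shift",s.round(2),"turn",t.round(2))
E
python3 -c "
from h import *
go(561,-219,320,-np.pi/2+.029)"
```

```text
t 0.2 pos [ 226.4 -473.6  404.3] jaw -1.125 F [-0.22  0.17 -0.36] w 91.8 axis [-3.e-04  8.e-04 -1.e+00]
shift [  8.44  -8.54 -41.17] turn 23.88
```

Request:
arm_command --pt "8.4 -8.5 -41.2 23.9 0" --pt "8.4 -8.5 -41.2 23.9 0" --pt "8.4 -8.5 -41.2 23.9 0" --pt "8.4 -8.5 -41.2 23.9 0" --pt "8.4 -8.5 -41.2 23.9 0" --pt "8.4 -8.5 -41.2 23.9 0" --pt "8.4 -8.5 -41.2 23.9 0" --pt "8.4 -8.5 -41.2 23.9 0" --pt "8.4 -8.5 -41.2 23.9 0" --pt "8.4 -8.5 -41.2 23.9 0"

```text
time: 1.2
tool_pos: [564.3, -215.5, 318.6]
tcp_rot: [-1.237, 1.568, 1.939]
contact_force: [0.2, -0.0, -0.7]
grip_width: 16.2
```

```bash
python3 -c "
from h import *
go(561,-219,320,-np.pi/2+.029)
f,K,T=cam('wrist');cv2.imwrite('pics/w1.png',f);np.savez('w1.npz',f=f,K=K,T=T)
for p in [(559.1,-160.7,36),(560.2,-199.8,36),(561.4,-237.9,36),(562.6,-281.5,36)]: print(proj(K,T,p))
"
```

```text
t 1.2 pos [ 564.3 -215.5  318.6] jaw -1.537 F [ 0.22 -0.01 -0.73] w 16.2 axis [-0.0011  0.0029 -1.    ]
shift [-0.14  0.34  0.34] turn 0.27
[249.3671356 198.4341838]
[299.33719189 198.77034835]
[348.05175409 198.94181672]
[403.80695778 199.34932015]
```

View pics/w1.png

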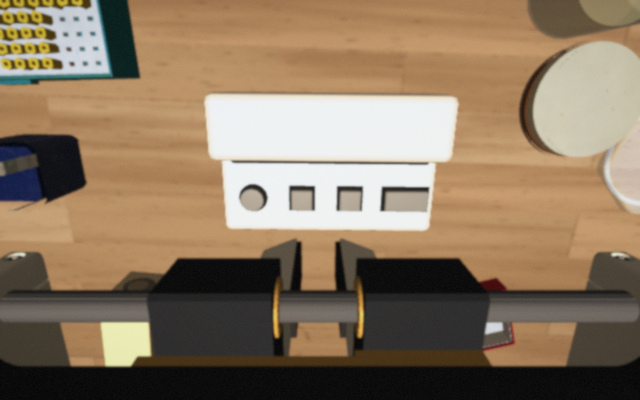

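```bash
python3 -c "
from h import *
go(561,-219,320,-np.pi/2+.029)
f,K,T=cam('wrist');np.savez('w1.npz',f=f,K=K,T=T)
crop(f,220,150,440,290,3.6,'w1c.png')
"
```

```text
t 1.25 pos [ 562.8 -217.1  319.1] jaw -1.5381 F [-0.35 -0.06 -0.71] w 12.6 axis [-0.002   0.0019 -1.    ]
shift [-0.09  0.18  0.19] turn 0.21
```

View pics/w1c.png

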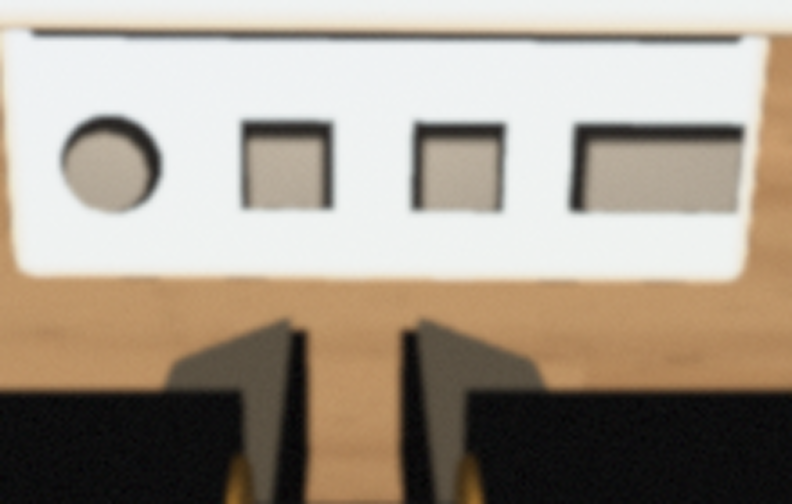

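```bash
python3 -c "
from h import *
d=np.load('w1.npz');K,T=d['K'],d['T']
for x,y in [(109,171),(286,173),(461,174),(662,175)]:
  print(ray(K,T,(x+.5)/3.6-.5+220,(y+.5)/3.6-.5+150,36).round(1))
go(559,-161,250,-np.pi/2+.029)
print(proj(K,T,T[:3,3]*0+[562.8-.36,-217.1+.34,319.1-178]))
"
```

```text
[ 558.4 -163.    36. ]
[ 559.2 -201.5   36. ]
[ 560.3 -239.6   36. ]
[ 561.5 -283.3   36. ]
t 1.3 pos [ 561.8 -218.3  319.6] jaw -1.5399 F [-0.64  1.33 -0.13] w 8.5 axis [-0.0018  0.0013 -1.    ]
shift [ 6.97 -5.73  0.09] turn 0.11
[318.73048288 255.12226684]
```

Request:
arm_command --pt "8.9 -5.63 0.12 0.1 0" --pt "8.9 -5.63 0.12 0.1 0" --pt "8.9 -5.63 0.12 0.1 0" --pt "8.9 -5.63 0.12 0.1 0" --pt "8.9 -5.63 0.12 0.1 0" --pt "10.2 -5.63 0.12 0.1 0" --pt "10.6 -5.63 0.12 0.1 0" --pt "10.9 -5.63 0.12 0.1 0" --pt "11.1 -5.63 0.12 0.1 0" --pt "11.1 -5.63 0.12 0.1 0"

```text
time: 2.3
tool_pos: [558.8, -162.6, 209.3]
tcp_rot: [-0.108, 1.57, 3.063]
contact_force: [-1.8, -2.9, 4.5]
grip_width: 0.3
```

```bash
python3 -c "
from h import *
go(558.7,-162,208,-np.pi/2+.029)
f,K,T=cam('wrist');np.savez('w2.npz',f=f,K=K,T=T)
crop(f,160,170,480,400,2.5,'w2c.png')
"
```

```text
t 2.3 pos [ 558.8 -162.6  209.3] jaw -1.5417 F [-1.77 -2.92  4.46] w 0.3 axis [-1.1e-03  1.0e-04 -1.0e+00]
shift [ 0.13 -0.06  0.  ] turn 0.0
```

View pics/w2c.png

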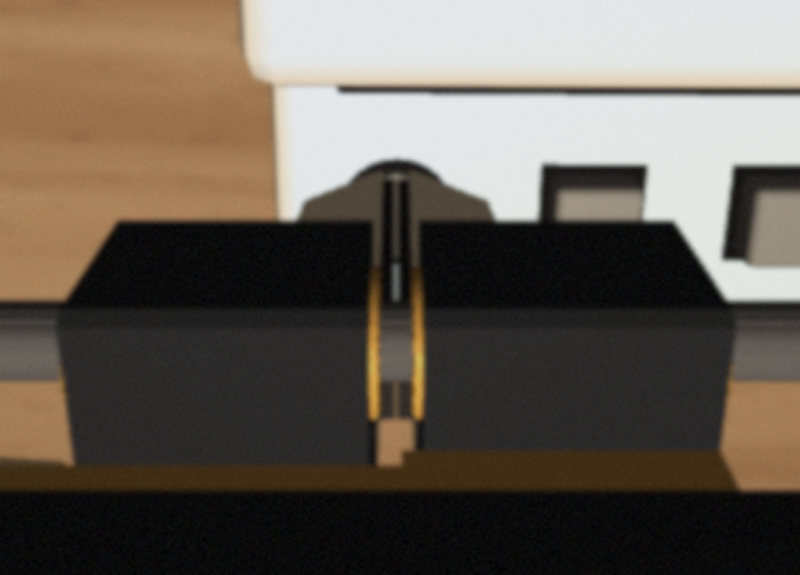

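Request:
arm_command --pt "0.2 0 0 0 0" --pt "0.25 0 0 0 0" --pt "0.25 0 0 0 0"

```text
time: 2.65
tool_pos: [558.7, -162.5, 208.9]
tcp_rot: [1.059, 1.57, -2.053]
contact_force: [-6.4, 0.5, 17.7]
grip_width: 0.1
```

Request:
arm_command --pt "-2.2 0 0 0 0" --pt "-2.2 0 0 0 0" --pt "-2.2 0 0 0 0" --pt "-2.2 7.63 0 0 0" --pt "-2.2 7.63 0 0 0" --pt "-2.2 7.63 0 0 0" --pt "-2.2 7.63 0 0 0" --pt "-2.2 7.63 0 0 0" --pt "-1.0 7.63 0 0 0" --pt "-1.0 7.63 0 0 0"

```text
time: 3.65
tool_pos: [560.5, -237.5, 217.0]
tcp_rot: [-0.462, 1.567, 2.711]
contact_force: [-0.1, -0.1, -0.5]
grip_width: 0.4
```

```bash
python3 -c "
from h import *
go(560.8,-238.8,208.9,-np.pi/2+.029)
f,K,T=cam('wrist');np.savez('w3.npz',f=f,K=K,T=T)
crop(f,160,170,480,400,2.5,'w3c.png')
"
```

```text
t 3.65 pos [ 560.5 -237.5  217. ] jaw -1.5403 F [-0.14 -0.07 -0.51] w 0.4 axis [-0.0032  0.0015 -1.    ]
shift [ 0.81  0.13 -0.03] turn 0.09
```

View pics/w3c.png

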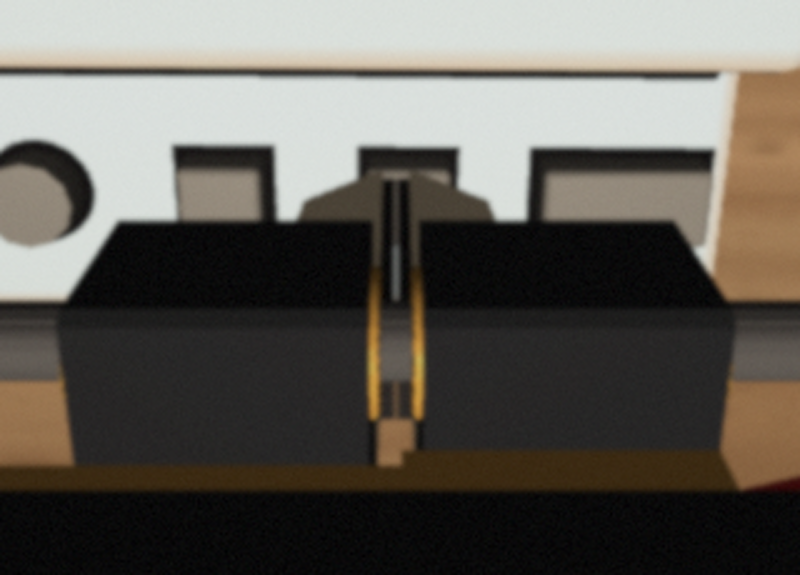

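Request:
arm_command --pt "0.3 0.15 0 0 0" --pt "0.6 0.15 0 0 0" --pt "0.8 0.15 0 0 0" --pt "0.95 0.15 0 0 0" --pt "1.0 0.15 0 0 0" --pt "1.05 0.15 0 0 0"

```text
time: 4.3
tool_pos: [560.8, -239.0, 209.0]
tcp_rot: [-0.564, 1.569, 2.608]
contact_force: [-3.8, 4.5, 16.4]
grip_width: 0.5
```

Request:
arm_command --pt "-2.2 0 0 0 0" --pt "-2.2 0 0 0 0" --pt "-2.2 0 0 0 0" --pt "-2.2 4.35 0 0 0" --pt "-2.2 4.35 0 0 0" --pt "-2.2 4.35 0 0 0" --pt "-2.2 4.35 0 0 0" --pt "-1.0 4.35 0 0 0" --pt "-1.0 4.35 0 0 0" --pt "-1.0 4.35 0 0 0"

```text
time: 5.3
tool_pos: [562.1, -281.9, 218.1]
tcp_rot: [-0.59, 1.567, 2.582]
contact_force: [0.6, -0.4, 0.2]
grip_width: 0.4
```

```bash
python3 -c "
from h import *
go(562,-282.4,208.9,-np.pi/2+.029)
f,K,T=cam('wrist');np.savez('w4.npz',f=f,K=K,T=T)
crop(f,160,170,480,400,2.5,'w4c.png')
"
```

```text
t 5.3 pos [ 562.1 -281.9  218.1] jaw -1.5396 F [ 0.56 -0.35  0.21] w 0.4 axis [-0.0029  0.0018 -1.    ]
shift [0.92 0.05 0.01] turn 0.12
```

View pics/w4c.png

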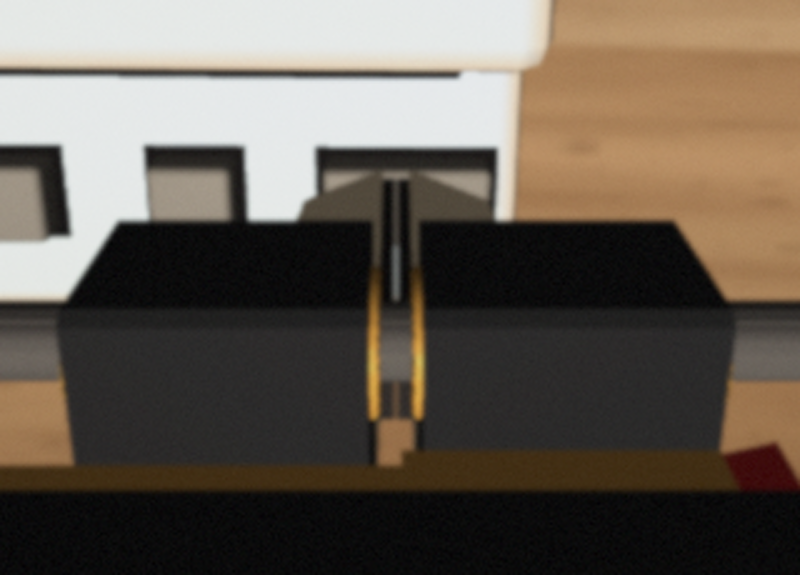

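The fingers are over the bar's middle and square b is back up. I'll press the bar now.

Request:
arm_command --pt "0.4 0.1 0 0 0" --pt "0.7 0.1 0 0 0" --pt "0.9 0.1 0 0 0" --pt "1.05 0.1 0 0 0" --pt "1.1 0.1 0 0 0" --pt "1.15 0.1 0 0 0"

```text
time: 5.95
tool_pos: [562.5, -283.1, 209.0]
tcp_rot: [-0.662, 1.57, 2.511]
contact_force: [-3.0, 3.1, 14.6]
grip_width: 0.4
```

```bash
python3 -c "
from h import *
go(432,-58,340,-np.pi/2-.045)"
```

```text
t 5.95 pos [ 562.5 -283.1  209. ] jaw -1.5397 F [-2.99  3.1  14.64] w 0.4 axis [-5.e-04  4.e-04 -1.e+00]
shift [-13.09 -22.91  12.35] turn 4.36
```

Request:
arm_command --pt "-3 0 0 0 0" --pt "-6 0 0 0 0" --pt "-13 -23 11 4.4 1" --pt "-13 -23 11 4.4 1" --pt "-13 -23 11 4.4 1" --pt "-13 -23 11 4.4 1" --pt "-13 -23 11 4.4 1" --pt "-13 -23 11 4.4 1" --pt "-13 -23 11 4.4 1" --pt "-13 -23 11 4.4 1"

```text
time: 6.95
tool_pos: [446.0, -57.2, 339.1]
tcp_rot: [2.383, 1.57, -0.804]
contact_force: [0.6, -0.8, -0.6]
grip_width: 59.8
```

Request:
arm_command --pt "0 0 0 0 1" --pt "0 0 0 0 1"

```text
time: 7.15
tool_pos: [446.5, -58.4, 338.5]
tcp_rot: [0.651, 1.57, -2.537]
contact_force: [0.0, -0.5, -0.5]
grip_width: 76.1
```

```bash
python3 -c "
from h import *
go(432,-58,197,-np.pi/2-.045)
f,K,T=cam('wrist');np.savez('w5.npz',f=f,K=K,T=T);cv2.imwrite('pics/w5.png',f)
crop(f,230,100,400,280,3.3,'w5c.png')
"
```

```text
t 7.15 pos [446.5 -58.4 338.5] jaw -1.6177 F [ 0.02 -0.55 -0.48] w 76.1 axis [-5.e-04 -3.e-04 -1.e+00]
shift [14.15  0.03  1.45] turn -0.11
```

View pics/w5.png

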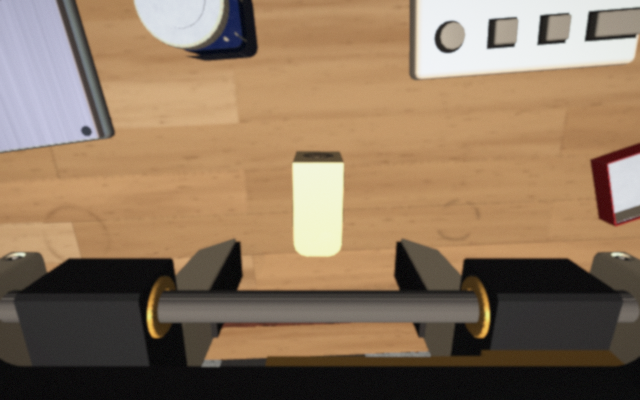

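View pics/w5c.png

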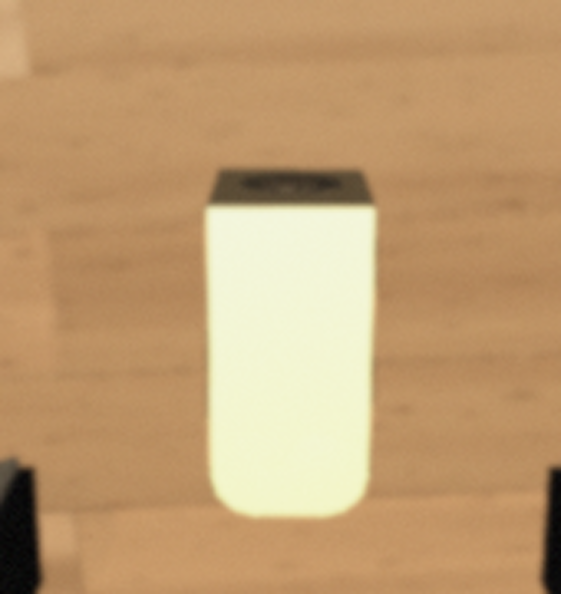

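```bash
python3 -c "
from h import *
d=np.load('w5.npz');K,T=d['K'],d['T']
P=[ray(K,T,(x+.5)/3.3-.5+230,(y+.5)/3.3-.5+100,52)[:2] for x,y in [(207,206),(376,207),(211,460),(371,460),(290,517)]]
print(np.round(P,1)); m=(P[0]+P[1])/2;n=(P[2]+P[3])/2
print(m,np.arctan2(*(m-n)[::-1]),np.arctan2(*(m-P[4])[::-1]),'y',np.arctan2(-(P[0]-P[1])[0],(P[0]-P[1])[1]))
f,K,T=cam('top');crop(f,340,160,420,220,8,'top6.png')
"
```

```text
[[472.4 -39.7]
 [470.3 -79. ]
 [408.2 -36.3]
 [406.3 -76.2]
 [391.6 -55.3]]
[471.36363899 -59.36898792] -0.04833461317801828 -0.05115028611458443 y -0.052474291365139064
```

View pics/top6.png

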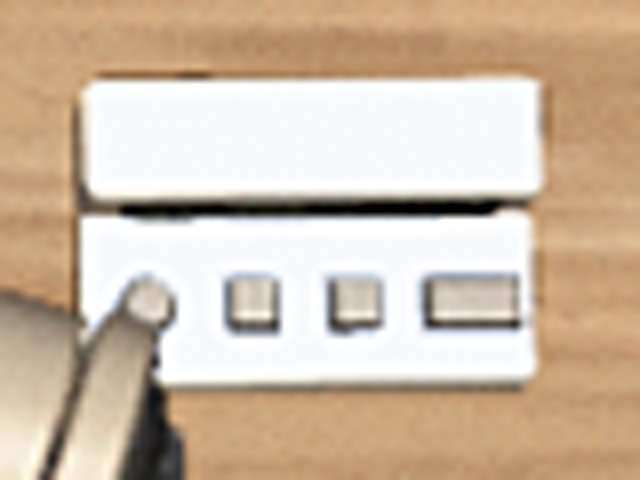

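```bash
python3 -c "
from h import *
go(431.7,-57.5,188,-np.pi/2-.05)"
```

```text
t 7.25 pos [446.3 -58.  338.6] jaw -1.6175 F [-0.12 -0.75 -0.05] w 84.0 axis [-5.e-04 -1.e-04 -1.e+00]
shift [1.506e+01 1.000e-02 1.450e+00] turn 0.19
```

Request:
arm_command --pt "6 0 1.45 0.2 1" --pt "11 0 1.45 0.2 1" --pt "15 0 1.45 0.2 1" --pt "15.05 0 1.45 0.2 1" --pt "15.05 0 1.45 0.2 1" --pt "15.05 0 1.45 0.2 0.3" --pt "15.05 0 1.45 0.2 0.3" --pt "15.05 0 1.45 0.2 0.3" --pt "15.05 0 1.45 0.2 0.3" --pt "15.05 0 1.45 0.2 0.3"

```text
time: 8.25
tool_pos: [431.8, -57.4, 188.8]
tcp_rot: [2.588, 1.57, -0.604]
contact_force: [0.6, -0.1, 0.3]
grip_width: 56.3
```

Request:
arm_command --pt "0 0 0 0 0.1" --pt "0 0 0 0 0.1" --pt "0 0 0 0 0.1" --pt "0 0 0 0 0.1"

```text
time: 8.65
tool_pos: [431.9, -57.4, 189.0]
tcp_rot: [2.667, 1.57, -0.525]
contact_force: [-0.7, 1.3, 3.7]
grip_width: 40.0
```

```bash
python3 -c "
from h import *
go(431.7,-57.5,187,-np.pi/2-.05)"
```

```text
t 8.65 pos [431.9 -57.4 189. ] jaw -1.6209 F [-0.67  1.3   3.74] w 40.0 axis [ 1.e-03 -6.e-04 -1.e+00]
shift [0.2  0.01 0.02] turn -0.01
```

```bash
python3 -c "
from h import *
go(500,187,340,-np.pi/2+.075)"
```

```text
t 8.65 pos [431.9 -57.4 189. ] jaw -1.6209 F [-0.67  1.3   3.74] w 40.0 axis [ 1.e-03 -6.e-04 -1.e+00]
shift [-15.11 -24.74  -5.59] turn -7.17
```

Request:
arm_command --pt "-3 0 0 0 0.1" --pt "-7 0 0 0 0.1" --pt "-11 0 0 0 0.1" --pt "-15 0 0 0 0.1" --pt "-15 -4 -1 -2 0.1" --pt "-15 -8 -2 -4 0.1" --pt "-15 -12 -3 -5 0.1" --pt "-15 -16 -4 -6 0.1" --pt "-15 -20 -5 -7 0.1" --pt "-15 -24 -5.6 -7.2 0.1"

```text
time: 9.65
tool_pos: [500.0, 181.3, 338.3]
tcp_rot: [1.705, 1.57, -1.36]
contact_force: [0.7, -0.3, -1.7]
grip_width: 40.0
```

Request:
arm_command --pt "0 -0.6 0 0 0.1" --pt "0 -0.6 0 0 0.1" --pt "0 -0.6 0 0 0.1"

```text
time: 9.95
tool_pos: [499.2, 186.6, 337.7]
tcp_rot: [0.841, 1.569, -2.225]
contact_force: [0.6, -0.1, -2.3]
grip_width: 39.7
```

```bash
python3 -c "
from h import *
go(500,187,340,-np.pi/2+.075)
f,K,T=cam('wrist');np.savez('w7.npz',f=f,K=K,T=T);cv2.imwrite('pics/w7.png',f)
crop(f,210,40,430,230,3.5,'w7c.png')
"
```

```text
t 9.95 pos [499.2 186.6 337.7] jaw -1.4946 F [ 0.59 -0.09 -2.31] w 39.7 axis [-0.0014 -0.0018 -1.    ]
shift [-0.23 -0.04 -0.08] turn 0.07
```

View pics/w7.png

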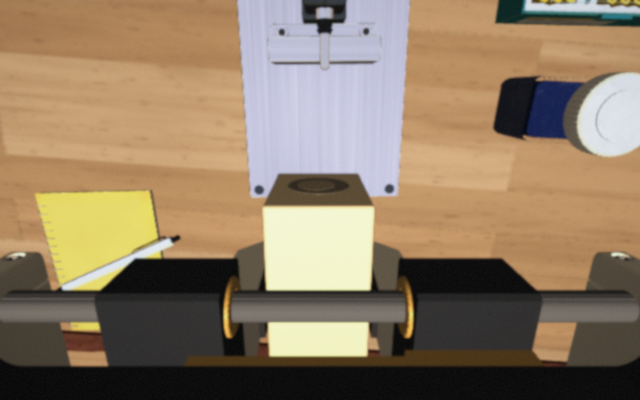

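View pics/w7c.png

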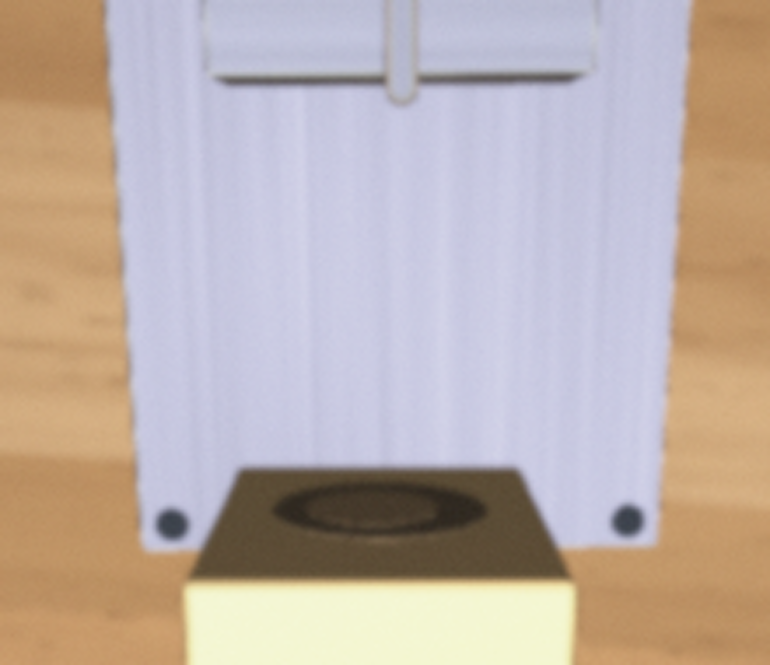

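```bash
python3 -c "
from h import *
d=np.load('w7.npz');K,T=d['K'],d['T']
q=lambda x,y,z: ray(K,T,(x+.5)/3.5-.5+210,(y+.5)/3.5-.5+40,z)[:2]
def ang(a,b): return np.arctan2(-(a-b)[0],(a-b)[1])
a,b=q(211,75,60),q(594,72,60); print('ftop',a,b,np.linalg.norm(a-b),(a+b)/2,ang(a,b))
a,b=q(222,82,30),q(580,78,30); print('ffoot',a,b,np.linalg.norm(a-b),(a+b)/2,ang(a,b))
print('probe',q(401,104,70))
a,b=q(141,549,30),q(658,547,30); print('bedfront',a,b,np.linalg.norm(a-b),(a+b)/2,ang(a,b))
a,b=q(172,524,30),q(627,520,30); print('screws',a,b,np.linalg.norm(a-b),(a+b)/2,ang(a,b))
for A,B in [((109,40),(137,440)),((690,40),(665,440))]:
  a,b=q(*A,30),q(*B,30); print('side',a,b,np.arctan2((a-b)[1],(a-b)[0]))
z=337.7-189+52
a,b=q(186,581,z),q(575,582,z); print('block',a,b,np.linalg.norm(a-b),(a+b)/2,ang(a,b))
a,b=q(241,468,z-52),q(519,468,z-52); print('block',a,b,np.linalg.norm(a-b),(a+b)/2,ang(a,b))
"
```

```text
ftop [593.10401103 226.73734884] [599.40004386 152.06892581] 74.93339326845779 [596.25202745 189.40313733] 0.08412089932088146
ffoot [593.63825956 228.19330483] [600.45915106 150.21368795] 78.2773607706248 [597.04870531 189.20349639] 0.08724812430557805
probe [590.13809812 189.38057866]
bedfront [485.34814809 243.75468239] [495.46688563 117.83384416] 126.32674440495363 [490.40751686 180.79426328] 0.08018562649588946
screws [492.27649908 236.37700615] [501.68842679 126.32197008] 110.45675781672948 [496.98246293 181.34948812] 0.08531261143491636
side [600.27488032 252.92550237] [512.41776154 245.23449174] 0.08731739140777396
side [609.94057805 127.39266629] [521.99325225 119.98995683] 0.08397413732254512
block [536.93778611 209.19608798] [539.81104233 170.10977844] 39.191774589172645 [538.37441422 189.65293321] 0.07337856843953407
block [536.36405185 209.08710971] [539.35195746 169.98471639] 39.2163836062028 [537.85800466 189.53591305] 0.0762641449346067
```

```bash
python3 -c "
from h import *
go(535.4,184.2,227,-np.pi/2+.0855)"
```

```text
t 10.0 pos [499.3 186.2 337.9] jaw -1.4956 F [ 0.4  -0.55 -2.57] w 39.6 axis [-9.0e-04 -1.6e-03 -1.0e+00]
shift [11.09  0.45 -3.59] turn -0.59
```

Request:
arm_command --pt "2 0.45 -2 -0.6 0.1" --pt "5 0.45 -3.6 -0.6 0.1" --pt "8 0.45 -3.6 -0.6 0.1" --pt "10 0.45 -3.6 -0.6 0.1" --pt "11 0.45 -3.6 -0.6 0.1" --pt "11 0.45 -3.6 -0.6 0.1" --pt "11 0.45 -3.6 -0.6 0.1" --pt "11 0.45 -3.6 -0.6 0.1"

```text
time: 10.8
tool_pos: [535.9, 184.1, 229.4]
tcp_rot: [2.487, 1.569, -0.569]
contact_force: [-0.7, 1.0, -2.1]
grip_width: 39.5
```

```bash
python3 -c "
from h import *
go(535.4,184.2,219,-np.pi/2+.0855)
f,K,T=cam('wrist');np.savez('w8.npz',f=f,K=K,T=T);cv2.imwrite('pics/w8.png',f)
crop(f,210,60,430,230,3.5,'w8c.png')
"
```

```text
t 10.8 pos [535.9 184.1 229.4] jaw -1.4855 F [-0.71  1.   -2.12] w 39.5 axis [ 0.0017 -0.0011 -1.    ]
shift [ 1.04 -0.02  0.05] turn -0.01
```

View pics/w8.png

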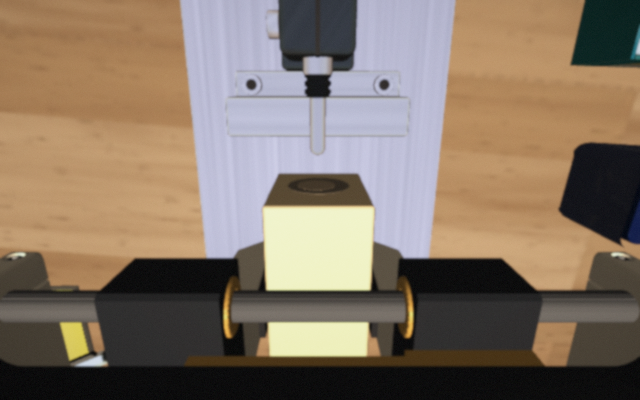

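View pics/w8c.png

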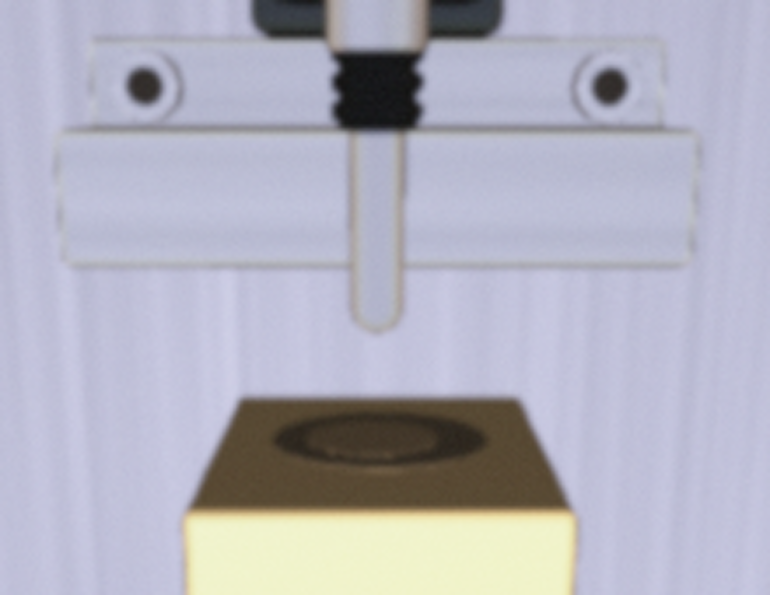

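```bash
python3 -c "
from h import *
d=np.load('w8.npz');K,T=d['K'],d['T']
q=lambda x,y,z: ray(K,T,(x+.5)/3.5-.5+210,(y+.5)/3.5-.5+60,z)[:2]
def ang(a,b): return np.arctan2(-(a-b)[0],(a-b)[1])
a,b=q(64,265,60),q(692,265,60); m=(a+b)/2;print('ftop',a,b,np.linalg.norm(a-b),m,ang(a,b))
a,b=q(58,130,60),q(698,129,60); print('ftopback',a,b,np.linalg.norm(a-b),(a+b)/2,ang(a,b))
p=q(377,331,70);print('probe',p)
z=229.4-189+52
a,b=q(186,511,z),q(575,511,z); s=(a+b)/2;print('block',np.linalg.norm(a-b),s,ang(a,b))
a,b=q(241,400,z-52),q(519,400,z-52); s2=(a+b)/2;print('block',np.linalg.norm(a-b),s2,ang(a,b))
n=np.array([np.cos(.085),np.sin(.085)]);t=np.array([-n[1],n[0]])
for S in(s,s2): print('gap',n@(m-S),n@(p-S),'lat',t@(m-S),t@(p-S))
"
```

```text
ftop [592.78244629 227.46366837] [599.28085164 151.76800021] 75.97409723793876 [596.03164897 189.61583429] 0.08563912788114737
ftopback [608.4604405  228.33802111] [615.00043203 153.59582361] 75.02777870168804 [611.73043626 190.96692236] 0.0872783668818359
probe [589.75984304 189.21101156]
block 39.217622709844896 [575.50449583 187.62786216] 0.08536597868081697
block 39.2567207874424 [574.8168622  187.51200472] 0.08549328302556546
gap 20.621817657145627 14.338286484476303 lat 0.2380871698441913 0.3671877716975688
gap 21.316804737196865 15.033273564527539 lat 0.2951478187323388 0.4242484205857163
```

Request:
arm_command --pt "0.4 -0.03 0 0 0.1" --pt "0.7 -0.03 0 0 0.1" --pt "0.9 -0.03 0 0 0.1" --pt "1.0 -0.03 0 0 0.1" --pt "1.05 -0.03 0 0 0.1" --pt "1.05 -0.03 0 0 0.1"

```text
time: 11.45
tool_pos: [535.7, 184.5, 219.0]
tcp_rot: [2.291, 1.569, -0.765]
contact_force: [-3.1, -1.2, 2.6]
grip_width: 39.7
```

Request:
arm_command --pt "0.03 0 -0.4 0 0.1" --pt "0.05 0 -0.8 0 0.1" --pt "0.07 0 -1.2 0 0.1" --pt "0.09 0 -1.6 0 0.1" --pt "0.11 0 -1.85 0 0.1" --pt "0.13 0 -2.0 0 0.1" --pt "0.15 0 -2.1 0 0.1" --pt "0.17 0 -2.2 0 0.1" --pt "0.2 0 -2.25 0 0.1" --pt "0.2 0 -2.3 0 0.1"

```text
time: 12.45
tool_pos: [556.5, 186.5, 219.0]
tcp_rot: [0.309, 1.565, -2.746]
contact_force: [-19.2, -3.4, 25.3]
grip_width: 39.9
```

```bash
python3 -c "
from h import *
go(556.8,185.9,219,-np.pi/2+.0855)
f,K,T=cam('wrist');np.savez('w9.npz',f=f,K=K,T=T);cv2.imwrite('pics/w9.png',f)
crop(f,210,60,430,230,3.5,'w9c.png')
"
```

```text
t 12.45 pos [556.5 186.5 219. ] jaw -1.4848 F [-19.17  -3.43  25.34] w 39.9 axis [-0.0049 -0.002  -1.    ]
shift [-0.    0.06 -0.03] turn 0.03
```

View pics/w9c.png

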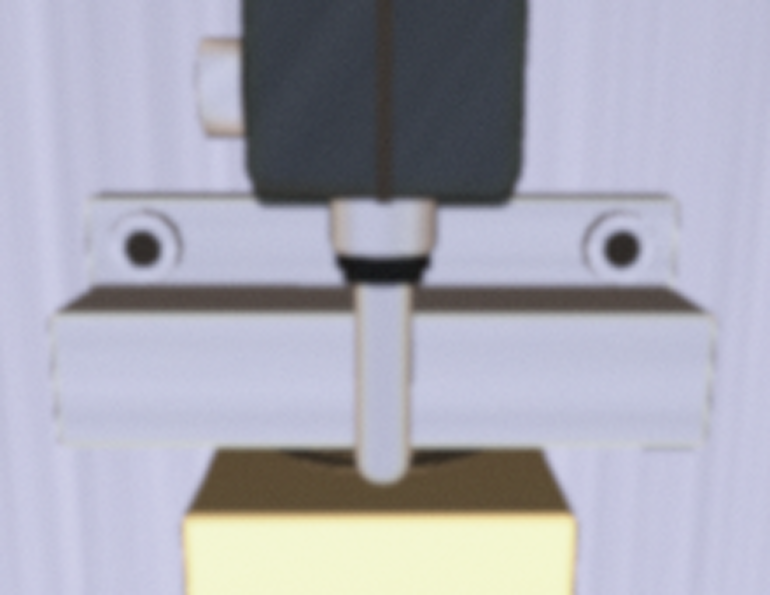

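```bash
python3 -c "
from h import *
d=np.load('w9.npz');K,T=d['K'],d['T']
q=lambda x,y,z: ray(K,T,(x+.5)/3.5-.5+210,(y+.5)/3.5-.5+60,z)[:2]
def ang(a,b): return np.arctan2(-(a-b)[0],(a-b)[1])
a,b=q(57,443,60),q(711,444,60); m=(a+b)/2;print('ftop',np.linalg.norm(a-b),m,ang(a,b))
p=q(383,484,70);print('probe',p)
a,b=q(186,515,82),q(574,515,82); s=(a+b)/2;print('block',np.linalg.norm(a-b),s,ang(a,b))
n=np.array([np.cos(.085),np.sin(.085)]);t=np.array([-n[1],n[0]])
print('gap',n@(m-s),n@(p-s),'lat',t@(m-s),t@(p-s))
go(556.8,185.9,219,-np.pi/2+.0855)
f,K,T=cam('scene');crop(f,200,195,300,270,8,'s9.png')
f,K,T=cam('top');crop(f,210,140,310,215,8,'t9.png')
"
```

```text
ftop 76.75057369248377 [596.20007761 189.53847234] 0.08448752444953367
probe [594.34942082 189.56468384]
block 39.06987664654829 [594.81334889 189.96066354] 0.0859660678780198
gap 1.345879119650572 -0.49587089885160157 lat -0.5383970081957512 -0.3551636702691153
t 12.5 pos [556.6 186.5 219. ] jaw -1.4847 F [-19.42  -2.98  24.28] w 39.7 axis [-0.0046 -0.002  -1.    ]
shift [-0.    0.06 -0.02] turn 0.03
```

View pics/s9.png

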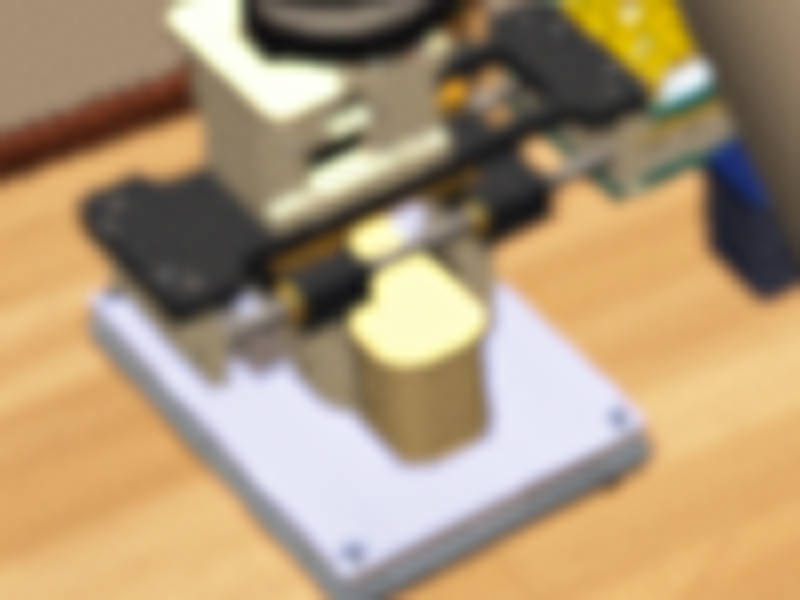

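View pics/t9.png

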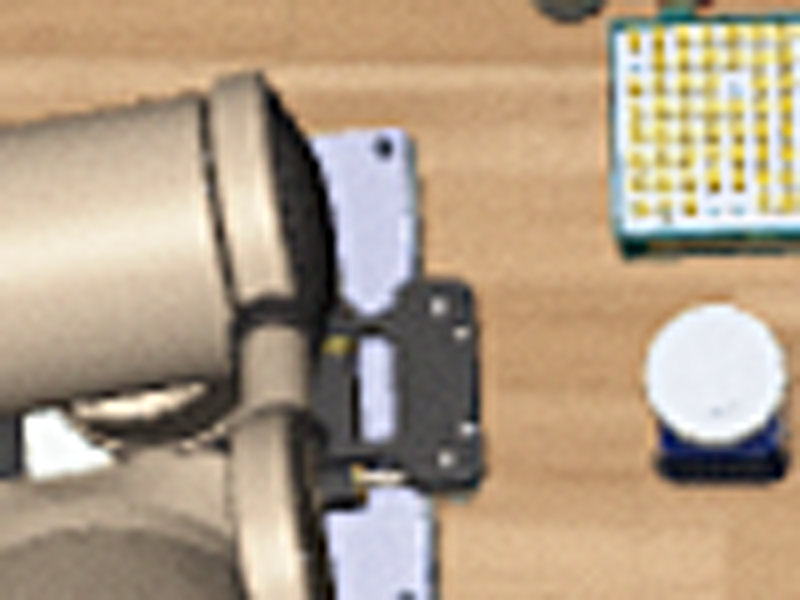

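Request:
arm_command --pt "0.18 0.02 -0.25 0 0.1" --pt "0.16 0.03 -0.32 0 0.1" --pt "0.16 0.03 -0.38 0 0.1" --pt "0.16 0.03 -0.4 0 0.1" --pt "0.16 0.03 -0.4 0 0.1"

```text
time: 13.1
tool_pos: [558.2, 186.6, 219.1]
tcp_rot: [0.155, 1.559, -2.9]
contact_force: [-19.6, -2.2, 24.3]
grip_width: 39.8
```

```bash
python3 -c "
from h import *
go(556.8,185.9,219,-np.pi/2+.0855)
f,K,T=cam('wrist');np.savez('w10.npz',f=f,K=K,T=T);cv2.imwrite('pics/w10.png',f)
crop(f,260,140,380,230,6.5,'w10c.png')
f=np.load('w9.npz')['f'];crop(f,260,140,380,230,6.5,'w9d.png')
"
```

```text
t 13.1 pos [558.2 186.6 219.1] jaw -1.4843 F [-19.62  -2.16  24.3 ] w 39.8 axis [-0.0116 -0.0029 -0.9999]
shift [0.01 0.06 0.14] turn 0.06
```

View pics/w10c.png

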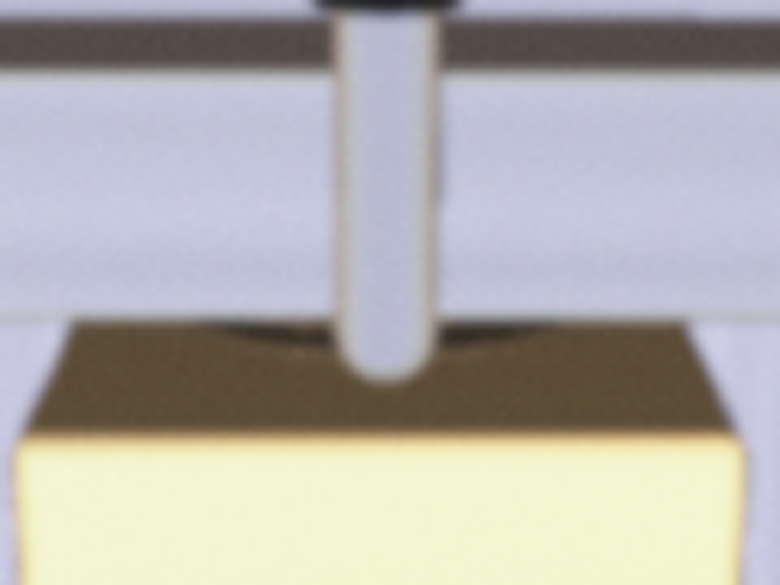

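View pics/w9d.png

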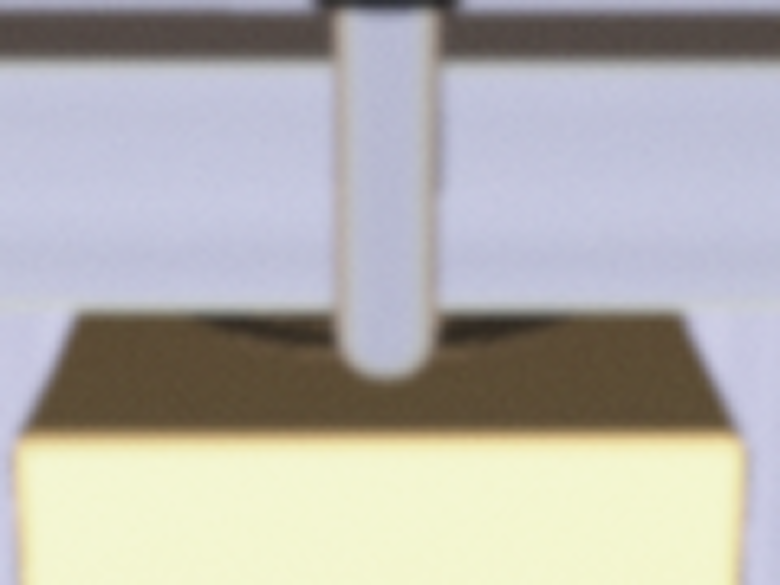

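```bash
python3 -c "
from h import *
o,M=tool();print(o['contact_force'],o['moment'],o['tool_pos'],M[:,0])
F=o['contact_force'];m=o['moment']
for h in (0,15,30,40): 
  rz=(30+h-o['tool_pos'][2])/1000
  print(h,'rx mm (all force at height h):',1000*(rz*F[0]-m[1])/F[2])
d=np.load('w10.npz');K,T=d['K'],d['T']
q=lambda x,y,z: ray(K,T,(x+.5)/6.5-.5+260,(y+.5)/6.5-.5+140,z)[:2]
n=np.array([np.cos(.085),np.sin(.085)]);t=np.array([-n[1],n[0]])
F=[q(100,318,60),q(700,319,60)];m=(F[0]+F[1])/2
B=[q(17,437,82),q(744,437,82)];s=(B[0]+B[1])/2
p=q(386,383,70); f=np.array([596.2,189.5])
print(F,B,p,'gap',n@(f-s),n@(m-s),'probe',n@(p-[589.76,189.21]),'lat',t@(f-s),t@(p-s))
"
```

```text
[-20.19279574  -2.99530334  25.18175324] [-0.27567346  2.85569829 -0.05352204] [558.16855939 186.64521733 219.08178904] [-0.01158111 -0.00283817 -0.99992891]
0 rx mm (all force at height h): 38.21781788888768
15 rx mm (all force at height h): 26.189587238086656
30 rx mm (all force at height h): 14.161356587285663
40 rx mm (all force at height h): 6.142536153418332
[array([594.38779885, 207.7021675 ]), array([597.59830305, 169.89005404])] [array([593.93677684, 209.66707224]), array([597.33117048, 170.44558139])] [594.86138408 189.63890405] gap 0.5167519436492207 0.2507914831281929 probe 5.119379384774451 lat -0.6023726175086311 -0.35032467140741386
```

Request:
arm_command --pt "0.15 0.03 0.2 0 0.1" --pt "0.15 0.04 0.4 0 0.1" --pt "0.18 0.04 0.6 0 0.1" --pt "0.18 0.04 0.8 0 0.1"

```text
time: 13.55
tool_pos: [552.1, 185.8, 218.9]
tcp_rot: [0.224, 1.566, -2.832]
contact_force: [4.0, 1.0, 5.3]
grip_width: 40.0
```

```bash
python3 -c "
from h import *
go(556.8,185.9,219,-np.pi/2+.0855)"
```

```text
t 13.55 pos [552.1 185.8 218.9] jaw -1.4846 F [4.03 1.04 5.34] w 40.0 axis [-0.0043 -0.0014 -1.    ]
shift [-0.01  0.03 -0.47] turn 0.04
```

Request:
arm_command --pt "0.2 0 0.2 0 0.1" --pt "0.22 0 0.4 0 0.1" --pt "0.22 0 0.6 0 0.1" --pt "0.22 0 0.8 0 0.1"

```text
time: 13.95
tool_pos: [546.9, 185.3, 219.2]
tcp_rot: [3.129, 1.564, 0.073]
contact_force: [8.0, 0.5, 9.6]
grip_width: 39.7
```

```bash
python3 -c "
from h import *
go(556.8,185.9,219,-np.pi/2+.0855)"
```

```text
t 13.95 pos [546.9 185.3 219.2] jaw -1.485 F [8.02 0.47 9.6 ] w 39.7 axis [ 6.6e-03  5.0e-04 -1.0e+00]
shift [ 0.02  0.02 -0.99] turn 0.02
```

Request:
arm_command --pt "0.1 0.02 -0.3 0 0.1" --pt "0.1 0.02 -0.6 0 0.1" --pt "0.1 0.02 -0.85 0 0.1" --pt "0.11 0.02 -1.0 0 0.1" --pt "0.12 0.02 -1.1 0 0.1" --pt "0.13 0.02 -1.2 0 0.1" --pt "0.14 0.02 -1.3 0 0.1" --pt "0.15 0.02 -1.4 0 0.1" --pt "0.15 0.02 -1.4 0 0.1"

```text
time: 14.85
tool_pos: [557.4, 186.2, 218.8]
tcp_rot: [0.169, 1.566, -2.887]
contact_force: [-24.3, -3.0, 27.2]
grip_width: 39.9
```

```bash
cat > chk.py <<'E'
from h import *
import sys
go(556.8,185.9,219,-np.pi/2+.0855)
o,M=tool();F=o['contact_force'];m=o['moment']
for h in (0,15,30):
  rz=(30+h-o['tool_pos'][2])/1000
  print(h,'rx',1000*(rz*F[0]-m[1])/F[2])
f,K,T=cam('wrist');np.savez(sys.argv[1]+'.npz',f=f,K=K,T=T)
crop(f,260,140,380,230,6.5,sys.argv[1]+'c.png')
E
python3 chk.py w11
```

```text
t 14.85 pos [557.4 186.2 218.8] jaw -1.4846 F [-24.3   -2.97  27.19] w 39.9 axis [-0.0051 -0.0013 -1.    ]
shift [-0.02  0.02  0.06] turn 0.04
0 rx 39.47042397083366
15 rx 26.062730494316042
30 rx 12.655037017798463
```

View pics/w11c.png

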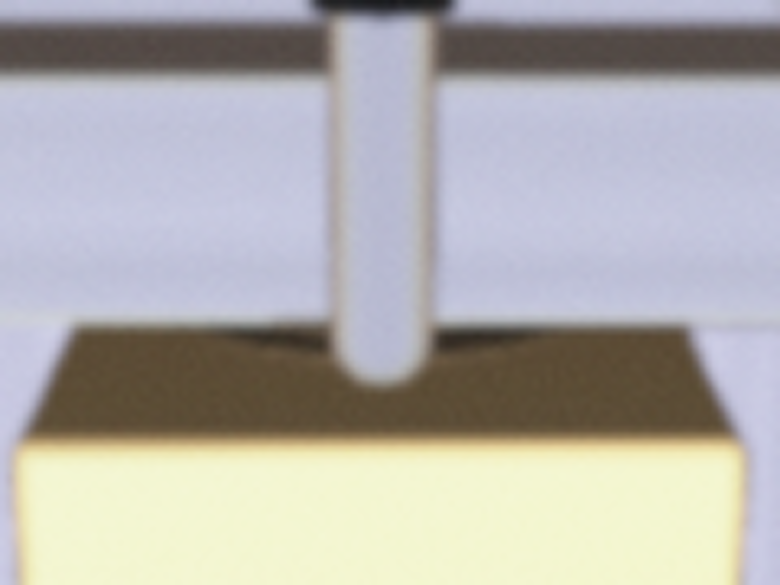

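```bash
cat > gap.py <<'E'
from h import *
import sys
d=np.load(sys.argv[1]+'.npz');K,T=d['K'],d['T']
fr,br,pc,pr,bl,brr=map(float,sys.argv[2:8])
q=lambda x,y,z: ray(K,T,(x+.5)/6.5-.5+260,(y+.5)/6.5-.5+140,z)[:2]
n=np.array([np.cos(.085),np.sin(.085)]);t=np.array([-n[1],n[0]])
F=q(386,fr,60);s=(q(bl,br,82)+q(brr,br,82))/2;p=q(pc,pr,70)
m=np.array([596.2,189.5])
print('gap abs',n@(m-s),'gap in image',n@(F-s),'probe moved',n@(p-[589.76,189.21]),'probe-fence',n@(p-F),'lat',t@(m-s),t@(p-s))
E
python3 gap.py w8 0 0 0 0 0 0 >/dev/null; python3 gap.py w9 312 436 386 381 17 743; python3 gap.py w10 321 437 386 383 17 744; python3 gap.py w11 325 440 383 386 17 744
```

```text
gap abs 1.2935016407326323 gap in image 0.776354235067575 probe moved 4.496390890767473 probe-fence -1.4278315353749744 lat -0.6386887375479808 -0.37504751931892494
gap abs 0.5167519436492207 gap in image 0.08478792358012015 probe moved 5.119379384774451 probe-fence -0.890026426963954 lat -0.6023726175086311 -0.35032467140741386
gap abs 0.5953940775634949 gap in image 0.13684469144000974 probe moved 5.106054370875172 probe-fence -0.8767660748088477 lat -0.35170580939172313 -0.16386071095707688
```

Request:
arm_command --pt "0.15 0.0 0.2 0 0.1" --pt "0.2 0.0 0.4 0 0.1" --pt "0.22 0.0 0.6 0 0.1" --pt "0.22 0.0 0.8 0 0.1"

```text
time: 15.3
tool_pos: [552.0, 185.7, 219.0]
tcp_rot: [3.126, 1.566, 0.07]
contact_force: [6.9, 0.2, 9.4]
grip_width: 39.8
```

Request:
arm_command --pt "0.25 0 0.2 0 0.1" --pt "0.25 0 0.4 0 0.1" --pt "0.25 0 0.6 0 0.1" --pt "0.25 0 0.8 0 0.1"

```text
time: 15.7
tool_pos: [546.9, 185.1, 218.9]
tcp_rot: [-3.095, 1.555, 0.132]
contact_force: [7.2, 1.2, 9.6]
grip_width: 39.8
```

```bash
python3 chk.py w12
```

```text
t 15.7 pos [546.9 185.1 218.9] jaw -1.4852 F [7.24 1.19 9.63] w 39.8 axis [ 0.0161  0.0021 -0.9999]
shift [ 0.    0.01 -1.  ] turn 0.01
0 rx -31.230336283180506
15 rx -19.946866029254412
30 rx -8.663395775328295
```

Request:
arm_command --pt "0.15 0.02 -0.3 0 0.1" --pt "0.18 0.02 -0.6 0 0.1" --pt "0.2 0.02 -0.8 0 0.1" --pt "0.22 0.02 -0.95 0 0.1" --pt "0.24 0.02 -1.05 0 0.1" --pt "0.26 0.02 -1.15 0 0.1" --pt "0.28 0.02 -1.25 0 0.1" --pt "0.3 0.02 -1.35 0 0.1" --pt "0.3 0.02 -1.4 0 0.1" --pt "0.3 0.02 -1.4 0 0.1"

```text
time: 16.75
tool_pos: [556.7, 186.2, 218.1]
tcp_rot: [3.139, 1.567, 0.084]
contact_force: [-28.7, -3.4, 37.2]
grip_width: 39.9
```

```bash
python3 chk.py w13
```

```text
t 16.75 pos [556.7 186.2 218.1] jaw -1.4845 F [-28.72  -3.37  37.21] w 39.9 axis [ 3.6e-03  3.0e-04 -1.0e+00]
shift [-0.09  0.03 -0.  ] turn 0.05
0 rx 29.16139533663978
15 rx 17.584513597754835
30 rx 6.007631858869891
```

View pics/w13c.png

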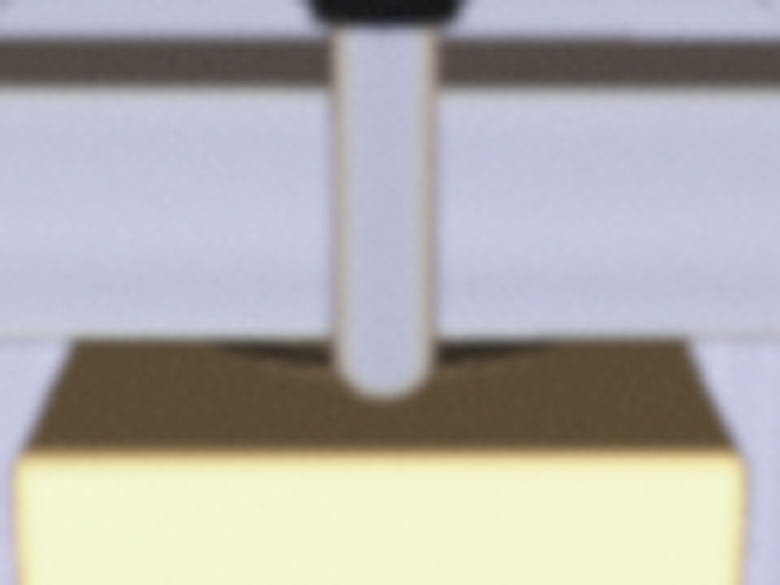

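```bash
python3 gap.py w13 340 455 384 400 17 744; python3 -c "
from h import *
go(556.8,185.9,219,-np.pi/2+.0855)
f,K,T=cam('scene');crop(f,225,205,285,255,12,'s13.png')"
```

```text
gap abs 0.7694120077597721 gap in image 0.18367393740908294 probe moved 5.0200314882105115 probe-fence -0.8356002732463038 lat -0.497467354289417 -0.21530625938468437
t 16.8 pos [556.8 186.2 218.1] jaw -1.4845 F [-27.97  -2.94  36.7 ] w 39.8 axis [ 3.7e-03  3.0e-04 -1.0e+00]
shift [-0.09  0.03 -0.  ] turn 0.05
```

View pics/s13.png

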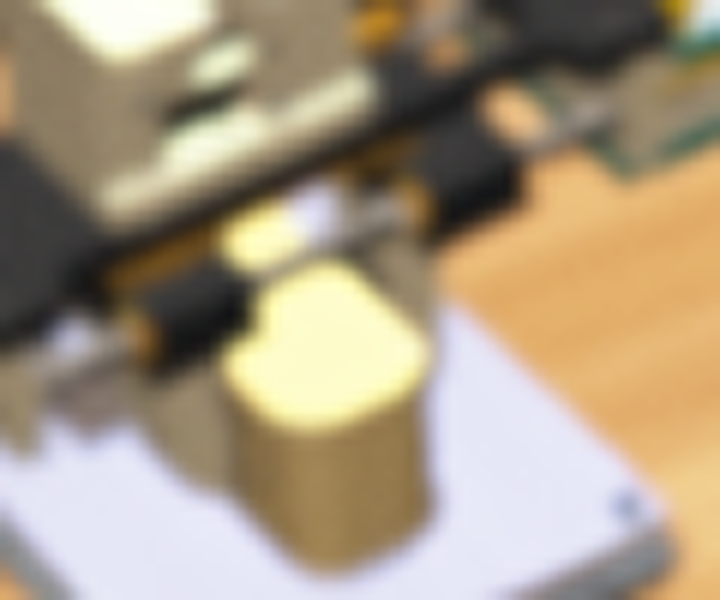

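```bash
python3 -c "
from h import *
f,K,T=cam('top');cv2.imwrite('pics/tend.png',f)
go(556.8,185.9,219,-np.pi/2+.0855)"
```

```text
t 16.9 pos [556.7 186.1 218.1] jaw -1.4845 F [-29.02  -3.8   36.54] w 39.9 axis [ 3.8e-03  3.0e-04 -1.0e+00]
shift [-0.09  0.02 -0.  ] turn 0.05
```

View pics/tend.png

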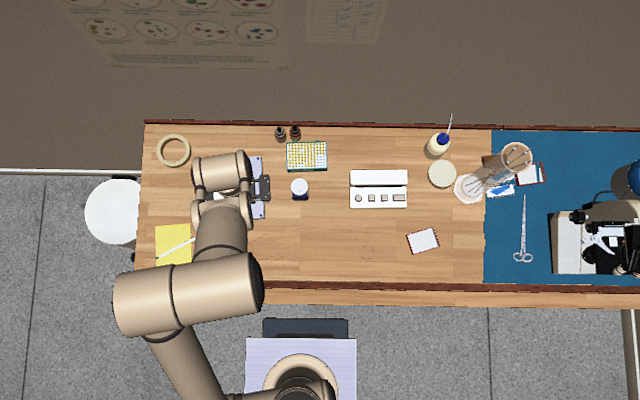

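The bystanders are where they began: tip box at (306,156), jar at (299,187), tray at (422,240). The force is steady.

```bash
python3 -c "
from plant import bot
print(bot.close_job())"
```

```text
the job is handed in; nothing more can be done
None
```

The block is on the gauge, held flat on the bed and against the fence, and the job is handed in at 16.9 s. The final seating took three forward pushes rather than one.

**Keys:** I pressed the round key, then the square key beside the bar, then the bar. Each bottomed at about 15–18 N and was let up before the next; the last overhead picture shows the row looking normal. The other square key was not touched, and the tip box, jar and tray show no movement in that picture.

**Pushes:** After the first push (about 19 N forwards, 25 N down) the block had not fully reached the fence: the picture showed a gap of about 1 mm. After a little more push the tool was leaning slightly. I backed the block off about 1 cm, without letting go, and pushed again. I repeated that once more to straighten the tool.

**Last checks:**

| Check | Result |
|---|---|
| Holding force | About 29 N forwards and 37 N down, steady over the last readings |
| Tool tilt | 0.004 rad |
| Direction relative to the fence | Within about 0.002 rad |
| Off centre from the probe | 0.2–0.5 mm |
| Gap at the fence | 0.2 mm measured within one image, 0.8 mm from combined measurements |
| Probe travel from the images | About 5.0 mm, against the expected 6 mm |

The gap and probe travel do not agree exactly with full seating. The differences are within the camera calibration of about 2 mm. The block also stopped at the same place at 20, 24 and 29 N, so I took it as seated.

The fingers slid about 1 mm down the block in the last push.

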